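# Refit the mail-out tray

### The arm

A 6-joint arm with a two-finger parallel gripper is mounted at the origin on a cart in front of the work surface, level with it; the furniture and walls round the work are solid. World frame = base frame: x ahead of the robot, y to its left, z up, the work surface at z = 0. Lengths are in m, angles in rad, forces in N, time in s.
With the tool pointing down it reaches from about 0.375 to 0.975 m from the base axis. Payload 3.8 kg.
Tool frame: the origin (TCP) lies on the centre line of the jaws, within the pads' length; the fingertips stand 11 mm ahead of it and the grasp point (between the pads) lies 8 mm behind it; z points along the fingers, y is the line along which they close (so a half turn about z gives the same grasp; the last joint's range is limited). The gripper opens to 88 mm and grips with 3 to 60 N. Pads are 18 mm wide; open, the fingers measure 123 mm over their backs; the gripper's body (75 mm by 187 mm) begins 45 mm behind the grasp point.
Start: joints at [1.142, 0.264, 1.604, -0, 1.274, -0.037], TCP at [0.258, 0.624, 0.25] pointing down, gripper open.
Joint ranges: [-2.63, 2.63], [-0.94, 2.18], [0.31, 2.57], [-1.31, 4.45], [0, 2.66], [-2.55, 2.55]. Speed limits (rad/s): [2.57, 2.57, 3.14, 3.14, 3.14, 3.14].

### API

Orientations are given as a rotation vector (axis times angle).
In Python, from workcell import r gives the robot as it stands. The module is installed in compiled form; this text tells all that it offers. Calls block until the motion is done:
- r.move_pose(position, orientation): joint-space move of the TCP to a pose.
- r.move_l(position, orientation=None, vel=0.15, contact_N=None): straight line of the TCP; orientation=None keeps the orientation; vel is the mean speed in m/s. With contact_N (N) it stops when the force on the tool has changed by that much, and returns True; else False.
- r.set_joints(angles): joint-space move.
- r.ungrasp() and r.close(): open the fingers fully, or close them until they stop; the grip force is fixed at half the most.
- r.wait(seconds).
- r.inverse_kinematics(position, orientation): joint angles nearest the present ones, or None.
- r.capture(name): name is "scene" or "top" or "wrist"; returns a dict with "img" (384x512x3 uint8, red, green, blue), "fov_y" (degrees; the focal length in pixels is half the picture's height over the tangent of half this angle, whatever the lens; pixels are square), "cx", "cy" (the principal point, pixels), "T" (4x4, takes a point from camera to world coordinates). Camera axes: x right, y down, z forward; pixel columns grow to the right and rows downward; lengths in m; the calibration is good to about 2 mm. A picture is of the moment at which its call begins. There is no depth.
A pose or a line that the arm cannot do raises r.Unreachable and nothing moves.
- r.sign_off(): hands the job in; it is judged then, once.
Readings, each from a call of its own:
- r.get_t(): time.
- r.get_q(): joint angles.
- r.get_dq(): joint speeds.
- r.get_tau(): joint torques, N m.
- r.get_position(): TCP position.
- r.get_tool_rot(): TCP orientation.
- r.get_ft_force(): force on the tool from outside, world axes, zero at the start.
- r.get_ft_torque(): the same for the moment, N m.
- r.get_grip_width(): finger opening in m.
- r.get_grasp_force(): force on a finger pad.
Only numpy, scipy, OpenCV 4.12 (cv2) and the standard library are available. Lean on these libraries where they do the work, as an engineer would, in place of code of your own. Each camera call takes 0.05 s, during which the arm holds its last target. There are 200 camera calls.

### The job

Make the mail-out tray complete for the next batch of letters: put the glue stick upright in the round well, stand the rubber stamp in the long slot and the large binder clip in the square pocket, and lay the yellow highlighter in both notches of the pen rest, centred along it. The small binder clip and the grey highlighter with the green cap do not belong to this tray: leave them where they are.

Things in the scene. Friction and masses are not known exactly. Their poses are not given: they have to be found in the camera images.
- glue_stick: Glue stick standing upright on the worktop: white barrel, grey cap, 26 mm diameter, 88 mm tall. Origin: centre of its underside; z up its axis. (Room: a cupboard hangs over the back of the worktop, from x = 0.59 m on, 0.56 m up, so carry low; a wall end stands at the right, x over 0.4, y below -0.5.)
- rubber_stamp: Brown wooden rubber stamp standing on its foot, 65 mm tall. Foot 20 mm (x) by 48 mm (y), 12 mm high; turned handle 20 mm across, best gripped 35 to 62 mm above the underside. Origin: centre of its underside; z up.
- large_clip: The larger of two black binder clips with two silver wire arms, standing on its spine, 29 x 32 mm, 36 mm tall. Black spine 18 mm (x) by 32 mm (y), 18 mm high; above it, to 36 mm, the arms stand, 18 mm wide along y, 32 mm across along x; grip the arms across y. Origin: centre of its underside; z up.
- small_clip: The smaller black binder clip with silver wire arms, 22 x 19 mm, 22 mm tall, standing on its spine. Does not belong in the tray. Origin: centre of its underside.
- yellow_highlighter: Highlighter with yellow barrel and black cap, lying on its side: 125 mm long (along its own y), 14 mm wide, 16 mm high. Pinched across x the fingers stop 10 mm apart. Origin: middle of its underside; z up.
- grey_highlighter: Highlighter of the same form with grey barrel and green cap, 125 x 14 x 16 mm. Does not belong in the tray. Origin: middle of its underside; length along its y.
- glue_well: Grey insert, 74 x 74 x 18 mm, fixed in the larger part of the low charcoal tray (walls 20-27 mm high): round well 36 mm wide, mouth 4 mm wider each way, 14 mm deep, blue floor 4 mm above the underside. Origin: centre of underside, below the well, 3 mm over the worktop. The three inserts and a staples box (18 mm high, not part of the job) lie 75 mm apart, two by two, in any order.
- stamp_slot: Insert like the glue well's but with one long rectangular slot, 30 mm (x) by 58 mm (y), widened by 4 mm each way at the mouth, 14 mm deep, floor 4 mm above the underside. Origin: centre of its underside, below the slot.
- clip_pocket: Insert like the glue well's but with one square pocket, 42 x 42 mm, widened by 4 mm each way at the mouth, 14 mm deep, floor 4 mm above the underside; the clip may stand in it at any yaw. Origin: centre of its underside, below the pocket.
- pen_rest: Grey pen rest, 134 mm (x) by 56 mm (y), 33 mm high, fixed in the smaller part of the tray: two notched saddles, 12 mm thick, at x = -45 and +45 mm; a pen along x lies in both. Notch floor 18 mm wide, 20 mm above the underside; sides slope out to 34 mm at the top. Open between the saddles (78 mm) for fingers. Origin: centre of the underside, 3 mm over the worktop.

How it is judged:
At the end, for the whole second after the job is handed in: Glue stick, stamp (upright, each within 12 mm of its pocket centre) and large clip (standing, within 18 mm) on their pocket floors; yellow highlighter in both notches, within 15 mm lengthwise and 0.2 rad; all at rest; small clip and grey highlighter within 20 mm of their starts (horizontal distance between glue_stick and glue_well below 0.012 m and z of glue_stick in the frame of glue_well below 0.009 m and angle between each of glue_stick, rubber_stamp's own z axis and vertical below 0.15 rad and horizontal distance between rubber_stamp and stamp_slot below 0.012 m and z of rubber_stamp in the frame of stamp_slot below 0.009 m and horizontal distance between large_clip and clip_pocket below 0.018 m and z of large_clip in the frame of clip_pocket below 0.009 m and angle between large_clip's own z axis and vertical below 0.25 rad and x of yellow_highlighter in the frame of pen_rest between -0.015 and 0.015 m and y of yellow_highlighter in the frame of pen_rest between -0.013 and 0.013 m and z of yellow_highlighter in the frame of pen_rest between 0.015 and 0.038 m and angle between the y axis of yellow_highlighter and the x axis of pen_rest, either way round below 0.2 rad and linear speed of each of glue_stick, rubber_stamp, large_clip, yellow_highlighter below 0.02 m/s and distance of each of small_clip, grey_highlighter from where it was at the start of the episode below 0.02 m); the robot touches nothing.
It fails at once if the small binder clip is moved or taken (distance of small_clip from where it was at the start of the episode above 0.03 m).
It fails at once if the grey highlighter is moved or taken (distance of grey_highlighter from where it was at the start of the episode above 0.03 m).
It also fails if it takes over 96 s, if anything falls off the work surface, if the arm or the gripper's body presses on something with over 40 N, if the wrist force passes 120 N, or if a joint passes its speed limit or range.

## Working session

There is one attempt and no reset: what is moved stays moved. The work goes in short steps, each a Python script; the robot and the scene stay as the last script left them, time stands still between calls to the robot, and variables do not carry over. Pictures are saved under pics/ and viewed, at most 14 in all, crops included, and the job is handed in when it is done.

```bash
mkdir -p pics; ls; cat > h.py <<'E'
import numpy as np, cv2, pickle
from workcell import r
def cap(name, tag):
    c=r.capture(name); pickle.dump(c,open(f'pics/{tag}.pkl','wb'))
    cv2.imwrite(f'pics/{tag}.png',c['img'][:,:,::-1]); return c
def load(tag): return pickle.load(open(f'pics/{tag}.pkl','rb'))
def ray(c,u,v):
    f=c['img'].shape[0]/2/np.tan(np.radians(c['fov_y'])/2)
    d=np.array([(u-c['cx'])/f,(v-c['cy'])/f,1]); T=np.array(c['T']); return T[:3,3],T[:3,:3]@d
def onz(c,u,v,z):
    o,d=ray(c,u,v); return o+d*(z-o[2])/d[2]
def proj(c,p):
    T=np.array(c['T']); q=T[:3,:3].T@(np.array(p)-T[:3,3]); f=c['img'].shape[0]/2/np.tan(np.radians(c['fov_y'])/2)
    return q[:2]/q[2]*f+[c['cx'],c['cy']]
def tri(obs):
    A=np.zeros((3,3));b=np.zeros(3)
    for c,u,v in obs:
        o,d=ray(c,u,v); d=d/np.linalg.norm(d); P=np.eye(3)-np.outer(d,d); A+=P;b+=P@o
    p=np.linalg.solve(A,b)
    return p, [float(np.linalg.norm(proj(c,p)-[u,v])) for c,u,v in obs]
E
python3 - <<'E'
from h import *
for n in ['scene','top','wrist']:
    c=cap(n,n+'0'); print(n,c['fov_y'],c['cx'],c['cy'],np.round(c['T'],3).tolist())
a=[load(n+'0')['img'] for n in ['scene','top']]
print(r.get_t(), r.get_tool_rot(), r.get_position(), r.get_grip_width())
E
```

```text
pics
scene 50.78148888572199 261.68361921548234 196.52767573005553 [[0.87, -0.267, 0.416, 0.139], [-0.493, -0.431, 0.756, -0.738], [-0.022, -0.862, -0.506, 0.486], [0.0, 0.0, 0.0, 1.0]]
top 46.45358689204419 241.887240838165 183.10879479761206 [[-0.024, -0.982, 0.188, 0.307], [-1.0, 0.026, 0.01, -0.066], [-0.015, -0.187, -0.982, 1.0], [0.0, 0.0, 0.0, 1.0]]
wrist 67.94706186981227 255.23705032541787 194.83905852428632 [[0.382, 0.88, 0.282, 0.184], [0.924, -0.363, -0.119, 0.654], [-0.002, 0.306, -0.952, 0.384], [0.0, 0.0, 0.0, 1.0]]
0.15 [-6.11391141e-01 -3.08111807e+00  2.73262794e-03] [0.25751135 0.62336113 0.24865953] 0.08779717856508414
```

View pics/top0.png

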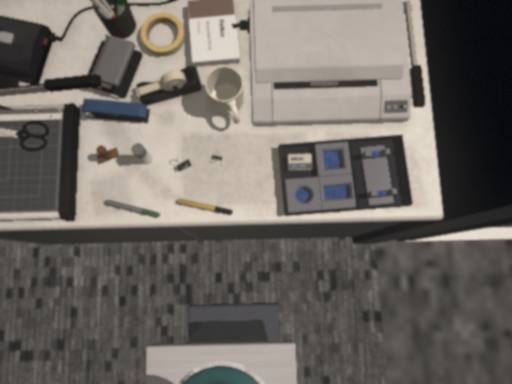

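View pics/scene0.png

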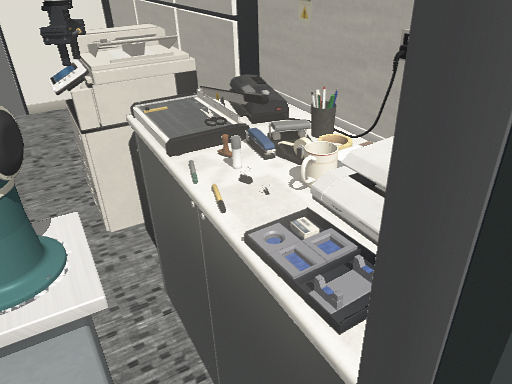

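The top view shows the stamp (106,154), glue stick (138,150), large clip (182,165), small clip (216,157), grey pen (131,208) and yellow pen (203,206). In the tray are the well (304,195), pocket (333,158), slot (337,191) and pen rest (379,175). In the scene view, the stamp is at (226,146) and the glue stick at (237,152).

```bash
python3 - <<'E'
from h import *
c=load('top0')
for n,u,v,z in [('stamp',106,154,.03),('glue',138,150,.05),('lclip',182,165,.02),('sclip',216,157,.01),('grey',131,208,.01),('yel',203,206,.01),('well',304,195,.02),('pocket',333,158,.02),('slot',337,191,.02),('rest',379,175,.03),('mug',225,85,.05),('printer',330,122,.1),('tl',280,145,.02),('tr',404,136,.02),('bl',285,213,.02),('br',411,207,.02),('edge',250,224,0)]:
    print(n,np.round(onz(c,u,v,z),3))
Tw=np.array(load('wrist0')['T']); import cv2
R=cv2.Rodrigues(np.array(r.get_tool_rot()))[0]
print(np.round(R,3), R.T@(Tw[:3,3]-r.get_position()), np.round(R.T@Tw[:3,:3],3))
down=lambda yaw: cv2.Rodrigues(np.array([[np.cos(yaw),np.sin(yaw),0],[np.sin(yaw),-np.cos(yaw),0],[0,0,-1.]]))[0].ravel()
for p in [(.45,.25,.25),(.45,.1,.25),(.45,-.2,.25),(.45,-.32,.25),(.45,-.37,.1)]:
  for yaw in (0,np.pi/2,np.pi,-np.pi/2):
    q=r.inverse_kinematics(p,down(yaw)); print(p,round(yaw,2),None if q is None else np.round(q,2))
E
```

```text
stamp [0.567 0.247 0.03 ]
glue [0.569 0.17  0.05 ]
lclip [0.539 0.078 0.02 ]
sclip [0.558 0.001 0.01 ]
grey [0.446 0.193 0.01 ]
yel [0.446 0.032 0.01 ]
well [ 0.464 -0.193  0.02 ]
pocket [ 0.546 -0.262  0.02 ]
slot [ 0.471 -0.266  0.02 ]
rest [ 0.502 -0.359  0.03 ]
mug [ 0.715 -0.024  0.05 ]
printer [ 0.604 -0.245  0.1  ]
tl [ 0.58  -0.145  0.02 ]
tr [ 0.593 -0.426  0.02 ]
bl [ 0.425 -0.149  0.02 ]
br [ 0.431 -0.426  0.02 ]
edge [ 0.404 -0.072  0.   ]
[[-0.924  0.382 -0.001]
 [ 0.382  0.924 -0.002]
 [ 0.    -0.002 -1.   ]] [ 0.0800816  -0.00017363 -0.13576467] [[-0.    -0.952 -0.306]
 [ 1.     0.    -0.001]
 [ 0.001 -0.306  0.952]]
(0.45, 0.25, 0.25) 0 [ 0.46 -0.04  1.94 -0.    1.24  2.03]
(0.45, 0.25, 0.25) 1.57 [ 0.46 -0.04  1.94 -0.    1.24  0.46]
(0.45, 0.25, 0.25) 3.14 [ 0.46 -0.04  1.94 -0.    1.24 -1.11]
(0.45, 0.25, 0.25) -1.57 None
(0.45, 0.1, 0.25) 0 [ 0.16 -0.15  2.04 -0.    1.25  1.74]
(0.45, 0.1, 0.25) 1.57 [ 0.16 -0.15  2.04 -0.    1.25  0.16]
(0.45, 0.1, 0.25) 3.14 [ 0.16 -0.15  2.04 -0.    1.25 -1.41]
(0.45, 0.1, 0.25) -1.57 None
(0.45, -0.2, 0.25) 0 [-0.47 -0.09  1.98 -0.    1.24  1.1 ]
(0.45, -0.2, 0.25) 1.57 [-0.47 -0.09  1.98 -0.    1.24 -0.47]
(0.45, -0.2, 0.25) 3.14 [-0.47 -0.09  1.98  0.    1.24 -2.04]
(0.45, -0.2, 0.25) -1.57 None
(0.45, -0.32, 0.25) 0 [-0.66  0.03  1.87 -0.    1.24  0.91]
(0.45, -0.32, 0.25) 1.57 [-0.66  0.03  1.87 -0.    1.24 -0.66]
(0.45, -0.32, 0.25) 3.14 [-0.66  0.03  1.87  0.    1.24 -2.23]
(0.45, -0.32, 0.25) -1.57 [-0.66  0.03  1.87 -0.    1.24  2.48]
(0.45, -0.37, 0.1) 0 [-0.73  0.23  1.94 -0.    0.97  0.84]
(0.45, -0.37, 0.1) 1.57 [-0.73  0.23  1.94 -0.    0.97 -0.73]
(0.45, -0.37, 0.1) 3.14 [-0.73  0.23  1.94  0.    0.97 -2.3 ]
(0.45, -0.37, 0.1) -1.57 [-0.73  0.23  1.94 -0.    0.97  2.41]
```

```bash
cat >> h.py <<'E'
def down(yaw): return cv2.Rodrigues(np.array([[np.cos(yaw),np.sin(yaw),0],[np.sin(yaw),-np.cos(yaw),0],[0,0,-1.]]))[0].ravel()
E
python3 - <<'E'
from h import *
for i,p in enumerate([(.5,.19,.25),(.5,.06,.25),(.5,-.22,.25),(.5,-.33,.25)]):
    r.move_pose(p,down(0)); r.wait(.1); cap('wrist',f'w{i}')
print(r.get_t(),r.get_position())
a=[cv2.imread(f'pics/w{i}.png') for i in range(4)]
for k in (0,2): cv2.imwrite(f'pics/wp{k}.png',cv2.resize(np.vstack(a[k:k+2]),None,fx=.78,fy=.78))
E
```

```text
4.7417 [ 0.50021525 -0.32869217  0.24992117]
```

View pics/wp0.png

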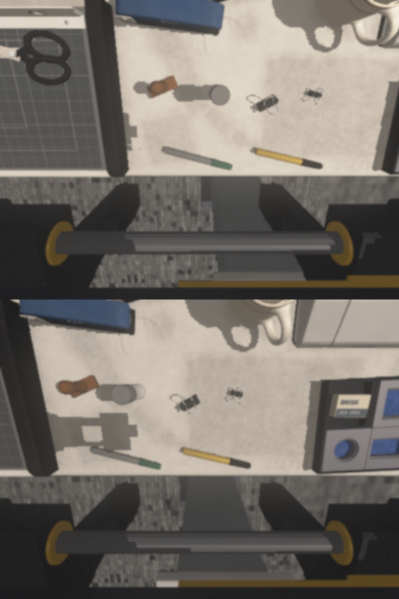

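View pics/wp2.png

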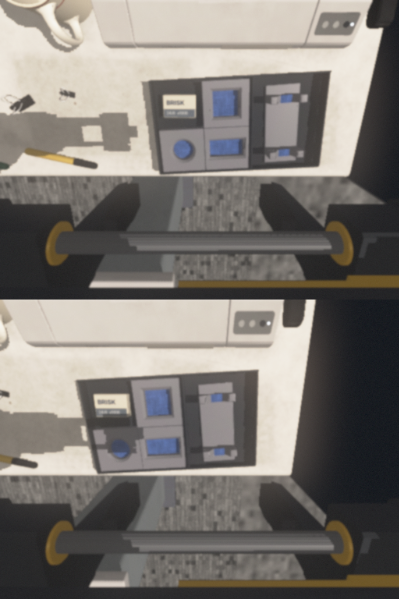

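The wrist views show all six loose things. In the upper image of the first pair, the stamp is at (160,86), glue stick (218,95), large clip (264,102), small clip (313,94), grey pen (196,158) and yellow pen (287,158), in the 0.78-scaled picture. The blue floors of the well, pocket and slot are clear in the second pair at (183,148), (227,102) and (226,146). I'll segment them now.

```bash
python3 - <<'E'
from h import *
def regs(tag,lo,hi,amin,roi):
    c=load(tag); im=c['img']; hsv=cv2.cvtColor(im,cv2.COLOR_RGB2HSV)
    m=cv2.inRange(hsv,np.array(lo),np.array(hi)); m[260:]=0
    x0,y0,x1,y1=roi; k=np.zeros_like(m); k[y0:y1,x0:x1]=1; m*=k
    cs,_=cv2.findContours(m,cv2.RETR_EXTERNAL,cv2.CHAIN_APPROX_NONE)
    return c,[x for x in cs if cv2.contourArea(x)>amin]
out=[]
for tag in ['w2','w3']:
    c,cs=regs(tag,(105,110,30),(130,255,255),40,(100,0,420,250))
    ov=cv2.resize(c['img'][:,:,::-1],None,fx=4,fy=4,interpolation=cv2.INTER_CUBIC)
    for k in cs:
        P=np.array([onz(c,u,v,.007)[:2] for u,v in k[:,0]])
        (cx,cy),(w,h),a=cv2.minAreaRect((P*1000).astype(np.float32))
        print(tag,'px',k[:,0].mean(0).round(1),'x',P[:,0].min().round(4),P[:,0].max().round(4),'y',P[:,1].min().round(4),P[:,1].max().round(4),'rect',round(cx,1),round(cy,1),round(w,1),round(h,1),round(a,1))
        cv2.drawContours(ov,[k*4+2],-1,(0,255,0),1)
    x0=180 if tag=='w2' else 90
    out.append(ov[85*4:225*4,x0*4:(x0+250)*4])
cv2.imwrite('pics/trayov.png',cv2.resize(np.vstack(out),None,fx=.53,fy=.53))
out=[]
for tag in ['w0','w1']:
    c=load(tag); x0=155 if tag=='w0' else 60
    out.append(cv2.resize(c['img'][85:225,x0:x0+270,::-1],None,fx=2.1,fy=2.1,interpolation=cv2.INTER_CUBIC))
    for n,lo,hi,roi,z in [('brown',(0,90,40),(17,255,220),(60,80,250,140),.03),('yellow',(18,120,90),(32,255,255),(150,150,450,225),.012),('green',(45,60,20),(95,255,200),(100,150,330,225),.01)]:
        c,cs=regs(tag,lo,hi,15,roi)
        for k in cs: print(tag,n,k[:,0].mean(0).round(1),cv2.contourArea(k),cv2.boundingRect(k), onz(c,*k[:,0].mean(0),z).round(4), [round(x,1) for x in sum(map(list,cv2.minAreaRect(k)[:2]),[])])
cv2.imwrite('pics/objov.png',np.vstack(out))
E
```

```text
w0 brown [210.7 109. ] 368.0 (194, 98, 33, 22) [0.5721 0.2441 0.03  ] [209.5, 109.4, 14.9, 31.6]
w0 yellow [358.5 200.6] 255.0 (330, 193, 58, 17) [0.4503 0.0473 0.012 ] [358.3, 200.8, 58.7, 6.0]
w1 brown [ 99.8 111. ] 649.0 (75, 98, 51, 27) [0.57   0.2476 0.03  ] [100.2, 112.1, 21.4, 49.4]
w1 yellow [265.2 200.6] 251.5 (236, 193, 59, 17) [0.4504 0.0472 0.012 ] [264.9, 200.6, 59.2, 5.7]
```

View pics/trayov.png

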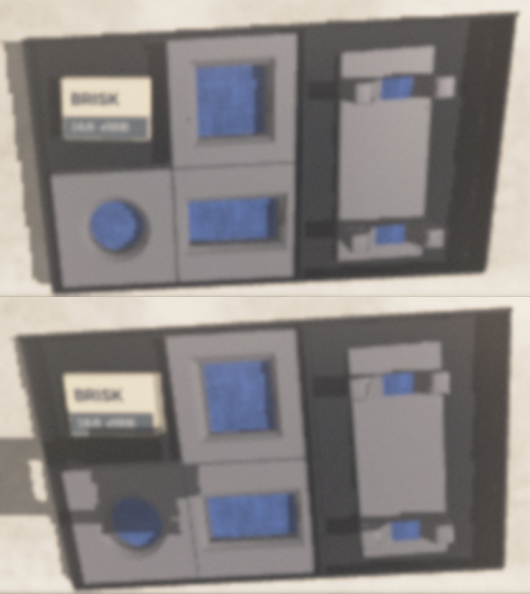

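View pics/objov.png

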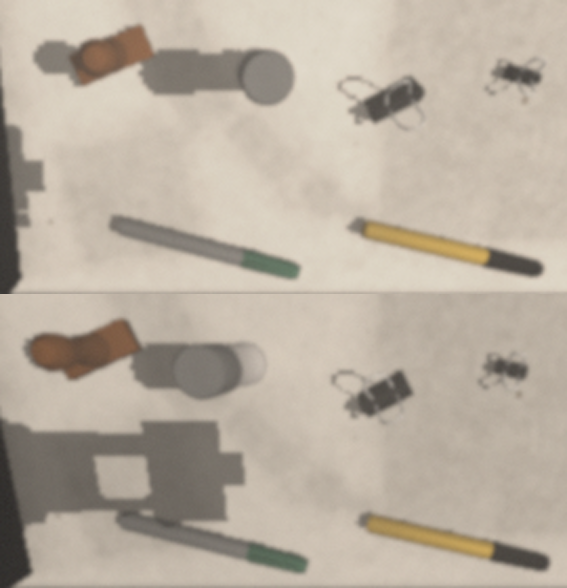

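In the crops, the glue cap is centred at (267,77) in w0 and (207,77) in w1. The stamp knob is at (98,57) and (52,58), and the yellow pen runs from (352,225) to (543,268). The slot is long across the image (world y). The pen rest runs along world x and has blue notch pads, so I'll retune the blue mask and triangulate.

```bash
python3 - <<'E'
from h import *
c=load('w2'); im=c['img']; print(im[132,290], cv2.cvtColor(im,cv2.COLOR_RGB2HSV)[132,290], cv2.cvtColor(im,cv2.COLOR_RGB2HSV)[190,292])
bl={}
for tag in ['w2','w3']:
    c=load(tag); im=c['img'].astype(int); m=((im[...,2]-im[...,0]>25)&(im[...,2]>1.35*im[...,0])).astype(np.uint8); m[250:]=0; m[:85]=0; m[:,:90]=0
    cs=[k for k in cv2.findContours(m,cv2.RETR_EXTERNAL,cv2.CHAIN_APPROX_NONE)[0] if cv2.contourArea(k)>25]
    for k in cs:
        M=cv2.moments(k); u,v=M['m10']/M['m00'],M['m01']/M['m00']
        P=np.array([onz(c,a,b,.007)[:2] for a,b in k[:,0]])
        print(tag,round(u,1),round(v,1),cv2.contourArea(k),'x',P[:,0].min().round(4),P[:,0].max().round(4),'y',P[:,1].min().round(4),P[:,1].max().round(4),'rect z7',[np.round(t,1) for t in cv2.minAreaRect((P*1000).astype(np.float32))])
w0,w1=load('w0'),load('w1')
A=lambda x,y:(w0,155+x/2.1,85+y/2.1); B=lambda x,y:(w1,60+x/2.1,85+y/2.1)
for n,a,b in [('cap',(267,77),(207,77)),('knob',(98,57),(52,58)),('pen l',(352,225),(360,226)),('pen r',(543,268),(548,269)),('glen l',(110,222),(117,225)),('gr r',(299,271),(307,271)),('spine',(394,99),(382,101)),('small',(519,73),(507,74)),('foot tr',(142,27),(126,26)),('foot br',(153,50),(140,55)),('foot bl',(80,83),(70,86))]:
    p,e=tri([A(*a),B(*b)]); print(n,p.round(4),np.round(e,2))
E
```

```text
[101 119 167] [112 101 167] [112 105 155]
w2 363.9 194.9 87.5 x 0.4515 0.4633 y -0.3793 -0.3616 rect z7 [array([ 457.5, -370.5]), array([12.3, 16.7]), np.float64(6.4)]
w2 234.0 190.8 352.5 x 0.4467 0.4787 y -0.2043 -0.1736 rect z7 [array([ 463.5, -189.3]), array([30.8, 30.4]), np.float64(24.0)]
w2 288.4 188.3 671.5 x 0.4527 0.4803 y -0.2922 -0.2374 rect z7 [array([ 466.8, -264.6]), array([26.9, 54.3]), np.float64(3.1)]
w2 367.2 125.8 108.0 x 0.5463 0.5577 y -0.3723 -0.3543 rect z7 [array([ 552. , -363.3]), array([11.4, 18. ]), np.float64(0.1)]
w2 287.2 132.1 837.0 x 0.5227 0.5637 y -0.2802 -0.2412 rect z7 [array([ 543. , -260.5]), array([40.9, 37.8]), np.float64(3.8)]
w3 280.9 194.6 85.0 x 0.451 0.4627 y -0.3733 -0.3563 rect z7 [array([ 457. , -364.8]), array([11.8, 16.8]), np.float64(1.3)]
w3 156.4 194.6 163.5 x 0.4478 0.4726 y -0.202 -0.176 rect z7 [array([ 457.5, -191.2]), array([17.5, 28.7]), np.float64(38.9)]
w3 208.3 187.9 678.5 x 0.4523 0.4813 y -0.2911 -0.2361 rect z7 [array([ 466.8, -263.8]), array([27.3, 54.6]), np.float64(3.3)]
w3 277.6 125.6 107.5 x 0.5458 0.5571 y -0.3661 -0.3491 rect z7 [array([ 551.4, -357.6]), array([11.4, 17. ]), np.float64(0.1)]
w3 201.9 131.8 839.0 x 0.5223 0.5632 y -0.2787 -0.2403 rect z7 [array([ 543.2, -259.5]), array([40.5, 37.9]), np.float64(3.2)]
cap [0.5605 0.1626 0.0779] [0.06 0.06]
knob [0.5691 0.2501 0.0575] [0.16 0.16]
pen l [ 4.583e-01  9.490e-02 -4.000e-04] [0.21 0.21]
pen r [ 0.4331 -0.0309  0.0144] [0.23 0.23]
glen l [0.4601 0.2582 0.0015] [0.67 0.67]
gr r [0.429  0.1307 0.0091] [0.03 0.03]
spine [0.5429 0.0783 0.0123] [0.44 0.44]
small [0.5585 0.0017 0.0072] [0.22 0.22]
foot tr [0.5855 0.232  0.0057] [0.31 0.31]
foot br [0.5705 0.2257 0.0062] [1.13 1.14]
foot bl [0.5515 0.2713 0.0066] [0.65 0.65]
```

```bash
python3 - <<'E'
from h import *
w0,w1,w2,w3=[load(f'w{i}') for i in range(4)]
pf,e1=tri([(w2,367.2,125.8),(w3,277.6,125.6)]); pn,e2=tri([(w2,363.9,194.9),(w3,280.9,194.6)])
print('pads',pf,pn,e1,e2,np.linalg.norm(pf-pn),(pf+pn)/2,np.degrees(np.arctan2(pf[1]-pn[1],pf[0]-pn[0])))
for n,a,b in [('pocket',(287.2,132.1),(201.9,131.8)),('slot',(288.4,188.3),(208.3,187.9))]: print(n,tri([(w2,*a),(w3,*b)]))
print('cap',tri([(w0,155+267/2.1,85+77/2.1),(w1,60+201/2.1,85+77/2.1)]))
# insert outer corner (top, z=.021) check : crop scale 4*.53, origins
s=2.12
f=lambda x,y:(w2,180+x/s,85+y/s); g=lambda x,y:(w3,90+x/s,85+(y-297)/s)
for n,a,b in [('4corner',(174,167),(187,463)),('bl',(57,290),(74,587)),('lr',(294,275),(313,572))]: print(n,tri([f(*a),g(*b)]))
for c in (w0,w1):
    im=c['img']; hsv=cv2.cvtColor(im,cv2.COLOR_RGB2HSV); m=cv2.inRange(hsv,np.array((18,120,60)),np.array((32,255,255)));m[:150]=0;m[225:]=0;m[:,:150]=0
    v,u=np.nonzero(m); P=np.array([onz(c,a,b,.008)[:2] for a,b in zip(u,v)]); mu=P.mean(0); w,V=np.linalg.eigh(np.cov((P-mu).T)); d=V[:,1]*np.sign(-V[1,1]); print('yellow',mu,np.degrees(np.arctan2(d[1],d[0])),np.ptp((P-mu)@d))
for t,(l,rr) in (('w0',((352,225),(543,268))),('w1',((360,226),(548,269)))):
    c=load(t);x0=155 if t=='w0' else 60
    a,b=[onz(c,x0+p[0]/2.1,85+p[1]/2.1,.008)[:2] for p in (l,rr)]; print(a,b,(a+b)/2,np.linalg.norm(a-b))
E
```

```text
pads [ 0.55288871 -0.35623466  0.0258056 ] [ 0.46354141 -0.36286504  0.02571511] [0.12542679901943768, 0.12505964207061324] [0.036211517061813726, 0.036238365509033844] 0.08959302851510961 [ 0.50821506 -0.35954985  0.02576036] 4.244081884395847
pocket (array([ 0.5436841 , -0.25972665,  0.01001265]), [0.027442620089348602, 0.027476672745075845])
slot (array([ 0.46782263, -0.26418291,  0.00966518]), [0.04696825794011599, 0.04699579004071481])
cap (array([0.5609362 , 0.16320206, 0.08487458]), [0.056753692765458504, 0.05691287847090185])
4corner (array([ 0.50348249, -0.22744191,  0.01644798]), [0.08255541020365212, 0.08264055647453689])
bl (array([ 0.42707127, -0.15352978,  0.03222118]), [0.11388451049034462, 0.11401432661061481])
lr (array([ 0.43478078, -0.30490375,  0.02531743]), [0.1588006582470631, 0.15887709046256912])
yellow [0.44835187 0.04354715] -103.49022187965932 0.08480675733640147
yellow [0.44858106 0.0452397 ] -103.47115954194723 0.08340932170540186
[0.46124734 0.09700616] [ 0.43092135 -0.03463844] [0.44608434 0.03118386] 0.13509244492931685
[0.46063932 0.09417338] [ 0.43022826 -0.03249024] [0.44543379 0.03084157] 0.13026321856510223
```

```bash
python3 - <<'E'
from h import *
d=np.radians
px,py=.4455,.031; o=down(d(76.5)); op=down(d(184)); rx,ry=.5082,-.3596
print(r.inverse_kinematics((rx,ry,.045),op))
r.move_pose((px,py,.15),o); r.wait(.15); cap('wrist','pen1')
print(r.move_l((px,py,.017),vel=.12,contact_N=8), r.get_position())
r.close(); print('width',r.get_grip_width(),r.get_grasp_force())
r.move_l((px,py,.14),vel=.2); r.wait(.1); cap('wrist','pen2'); print(r.get_t(),r.get_grip_width(),r.get_ft_force())
a=[cv2.imread(f'pics/pen{i}.png') for i in (1,2)]
cv2.imwrite('pics/pen.png',cv2.resize(np.vstack(a),None,fx=.78,fy=.78))
E
```

```text
[-6.55812299e-01  3.63173014e-01  1.88539322e+00 -4.44089210e-16
  8.93026419e-01 -2.29642180e+00]
False [0.44623298 0.03103227 0.01763762]
width 0.008947799436900107 29.999608397483826
9.6917 0.009130791270365212 [ 0.77839017 -0.15967091  0.19335936]
```

View pics/pen.png

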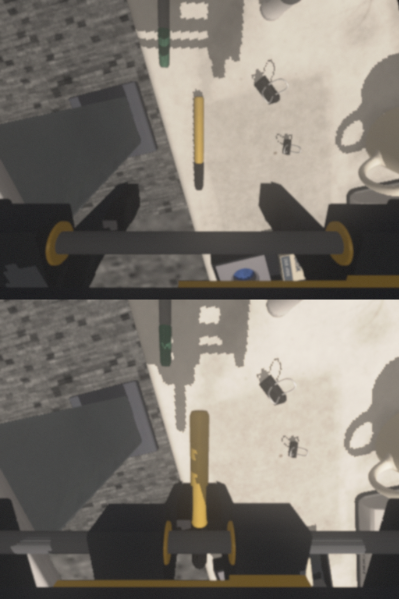

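The pen is held, aligned with the tool. The first picture shows it from (198,92) to (198,188). I'll check its centre from that, then place it.

```bash
python3 - <<'E'
from h import *
d=np.radians
c=load('pen1'); a=onz(c,198/.78,91/.78,.008); b=onz(c,198/.78,188.5/.78,.008); m=(a+b)/2
ax=np.array([np.cos(d(76.5)),np.sin(d(76.5))]); off=float((m[:2]-[.4462,.0310])@ax); print(m,np.linalg.norm(a-b),'off',off)
rx,ry=.5082,-.3596; op=down(d(184)); t=np.array([np.cos(d(184)),np.sin(d(184))])
if abs(off)>.008: off=0
x,y=np.array([rx,ry])-off*t
r.move_pose((x,y,.14),op); r.move_l((x,y,.07),vel=.15); r.wait(.1)
print(r.move_l((x,y,.0395),vel=.05,contact_N=6), r.get_position(), r.get_ft_force())
r.ungrasp(); r.wait(.2); r.move_l((x,y,.15),vel=.2)
o=down(d(0)); r.move_pose((.5,-.28,.2),o); r.wait(.1); cap('wrist','t1'); print(r.get_t())
E
```

```text
[0.44505371 0.03247715 0.008     ] 0.13082327865188012 off 0.00116873944198062
True [ 0.50870814 -0.35891721  0.04046089] [-0.8079669   0.62125586  5.07163942]
18.2083
```

View pics/t1.png

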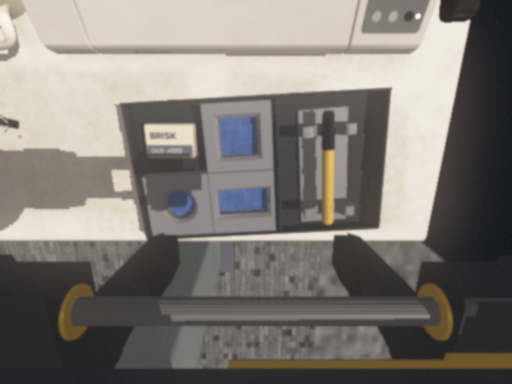

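The pen lies in both notches, from (328,111) to (328,224). Next come close views of the stamp and large clip.

```bash
python3 - <<'E'
from h import *
d=np.radians
for i,(x,y) in enumerate([(.54,.10),(.54,.05)]):
    r.move_pose((x,y,.14),down(0)); r.wait(.12); cap('wrist',f'c{i}')
for i,(x,y) in enumerate([(.56,.21),(.56,.25)]):
    r.move_pose((x,y,.18),down(0)); r.wait(.12); cap('wrist',f's{i}')
print(r.get_t())
row=[]
out=[]
for t,ctr,z in [('c0',(.543,.079),.02),('c1',(.543,.079),.02),('s0',(.567,.215),.02),('s1',(.567,.215),.02)]:
    c=load(t); u,v=np.round(proj(c,(*ctr,z))).astype(int)
    u=np.clip(u,65,447);v=np.clip(v,50,334); print(t,u-65,v-50)
    out.append(cv2.resize(c['img'][v-50:v+50,u-65:u+65,::-1],None,fx=3,fy=3,interpolation=cv2.INTER_CUBIC))
cv2.imwrite('pics/close.png',np.vstack([np.hstack(out[:2]),np.hstack(out[2:])]))
E
```

```text
21.6167
c0 211 139
c1 159 139
s0 184 123
s1 222 124
```

View pics/close.png

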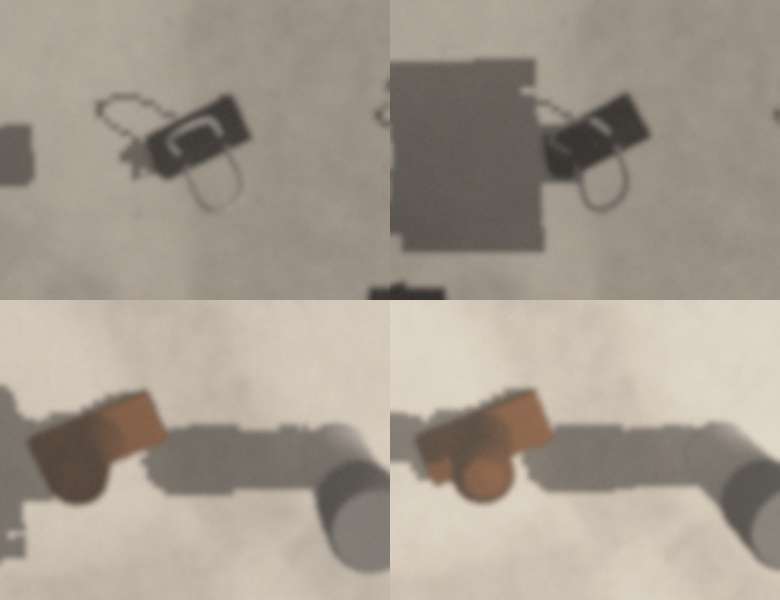

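The clip spine corners in crop c0 are (232,94), (251,136), (168,179) and (147,140). The stamp foot corners in s1 are (535,390), (553,436), (416,438) and (435,484).

```bash
python3 - <<'E'
from h import *
def quad(t,org,pts,z,n):
    c=load(t); P=np.array([onz(c,org[0]+x/3,org[1]+y/3,z)[:2] for x,y in pts]); tr,br,bl,tl=P
    l=((tr-tl)+(br-bl))/2; s=((tr-br)+(tl-bl))/2
    print(n,P.mean(0).round(4),'long',np.linalg.norm(l).round(4),'short',np.linalg.norm(s).round(4),'angle a (dir=(sin a,-cos a))',np.degrees(np.arctan2(l[0],-l[1])).round(1))
quad('c0',(211,139),[(232,94),(251,136),(168,179),(147,140)],.018,'clip c0')
quad('s1',(222,124),[(145,90),(163,136),(45,184),(26,138)],.012,'foot s1')
c0,c1,s0,s1=[load(k) for k in('c0','c1','s0','s1')]
A=lambda c,o,x,y:(c,o[0]+x/3,o[1]+y/3)
for n,a,b in [('spine tr',A(c0,(211,139),232,94),A(c1,(159,139),238,94)),('spine br',A(c0,(211,139),251,136),A(c1,(159,139),260,134)),
 ('foot tr',A(s0,(184,123),148,90),A(s1,(222,124),145,90)),('foot br',A(s0,(184,123),166,137),A(s1,(222,124),163,136)),('foot tl',A(s0,(184,123),28,138),A(s1,(222,124),26,138)),
 ('glue top',A(s0,(184,123),373,232),A(w1:=load('w1'),(0,0),(60+201/2.1)*3,(85+77/2.1)*3))]:
    p,e=tri([a,b]); print(n,p.round(4),np.round(e,2))
print(tri([A(s1,(222,124),486-390,478-300),A(w1,(0,0),(60+50/2.1)*3,(85+58/2.1)*3)]),'knob')
E
```

```text
clip c0 [0.5463 0.078 ] long 0.0298 short 0.0148 angle a (dir=(sin a,-cos a)) 29.0
foot s1 [0.5697 0.2506] long 0.0466 short 0.0183 angle a (dir=(sin a,-cos a)) 22.4
spine tr [0.5568 0.0664 0.0033] [0.15 0.15]
spine br [0.5425 0.0594 0.002 ] [0.2 0.2]
foot tr [0.5859 0.232  0.0046] [0.22 0.22]
foot br [0.5698 0.2255 0.01  ] [0.08 0.08]
foot tl [0.5697 0.2754 0.0118] [0.25 0.25]
glue top [0.5605 0.163  0.0867] [0.88 0.73]
(array([0.56856112, 0.24959103, 0.06074198]), [0.6169790635227953, 0.5209522129968468]) knob
```

```bash
cat >> h.py <<'E'
def pick(x,y,z,yaw,zl=.17):
    o=down(np.radians(yaw)); r.move_pose((x,y,zl),o); r.move_l((x,y,z+.05),vel=.25)
    print('touch',r.move_l((x,y,z),vel=.1,contact_N=8),r.get_position())
    r.close(); print('width',r.get_grip_width()); r.move_l((x,y,zl),vel=.2); print('lifted',r.get_grip_width(),r.get_t())
def place(x,y,z,yaw,zl=.17):
    o=down(np.radians(yaw)); r.move_pose((x,y,zl),o); r.move_l((x,y,z+.03),vel=.25); r.wait(.1)
    print('touch',r.move_l((x,y,z-.002),vel=.04,contact_N=6),r.get_position(),r.get_ft_force())
E
python3 - <<'E'
from h import *
c=load('c0')
a=onz(c,211+205/3,139+120/3,.036); b=onz(c,211+217/3,139+210/3,.036); print('arms',a,b,(a+b)/2,np.linalg.norm(a-b))
print(r.inverse_kinematics((.4678,-.264,.05),down(np.radians(93.5))), r.inverse_kinematics((.546,-.26,.04),down(np.radians(183.5))),r.inverse_kinematics((.5435,.0775,.033),down(np.radians(208))))
pick(.5695,.2505,.043,112.4)
place(.4678,-.264,.050,93.5)
c=cap('wrist','st')
E
```

```text
arms [0.55673393 0.07785829 0.036     ] [0.5288464  0.07357975 0.036     ] [0.54279017 0.07571902 0.036     ] 0.02821382791683816
[-0.56016111  0.21690608  2.0695024   0.          0.85518417 -0.62124763] [-4.85605261e-01  3.41305776e-01  1.92756268e+00 -4.44089210e-16
  8.72724196e-01 -2.11748811e+00] [ 9.62685115e-02  2.61644192e-01  2.05223652e+00 -4.44089210e-16
  8.27711941e-01 -1.96322001e+00]
touch False [0.56978422 0.25062522 0.04324246]
width 0.015706105783213704
lifted 0.01610894399378976 26.3167
touch True [ 0.46744423 -0.26361967  0.05040056] [1.24839394 0.1277261  3.34259698]
```

View pics/st.png

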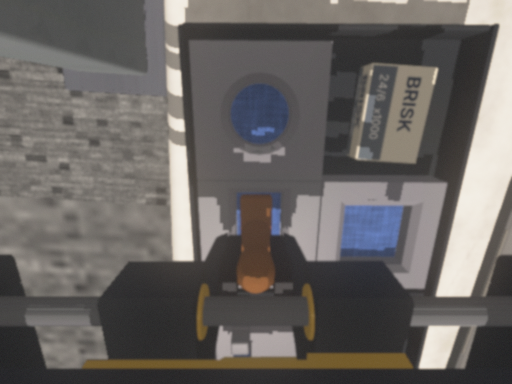

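The stamp foot sits in the slot, at (258,215) in the image, with floor contact at the expected height. I'll release it and fetch the clip.

```bash
python3 - <<'E'
from h import *
r.ungrasp(); r.wait(.2); x,y,_=r.get_position(); r.move_l((x,y,.17),vel=.25)
pick(.543,.077,.0335,208.5)
place(.5437,-.2597,.0405,183.5)
cap('wrist','cl'); print(r.get_t())
E
```

```text
touch False [0.54359174 0.07707144 0.03406857]
width 0.014560729050362414
lifted 0.014365960086227028 35.9583
touch True [ 0.54297183 -0.25929925  0.04086122] [-0.34311439  0.14602804  3.63144748]
38.625
```

View pics/cl.png

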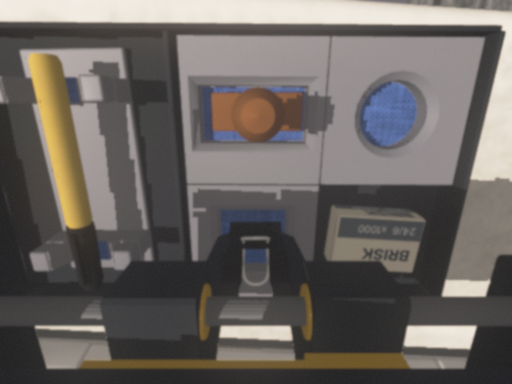

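The clip's arms are gripped and the spine is down in the pocket at (255,235). The stamp is centred in its slot at (257,113). Now the glue stick.

```bash
python3 - <<'E'
from h import *
r.ungrasp(); r.wait(.2); x,y,_=r.get_position(); r.move_l((x,y,.17),vel=.25)
pick(.5607,.163,.05,90,.2)
place(.4637,-.190,.057,90,.2)
cap('wrist','gl'); print(r.get_t())
E
```

```text
touch False [0.56115578 0.16313941 0.05045213]
width 0.02493571896614461
lifted 0.025328724482724475 45.7333
touch True [ 0.46312746 -0.18973957  0.05728826] [-0.59246831  0.62270888  3.92382185]
48.55
```

View pics/gl.png

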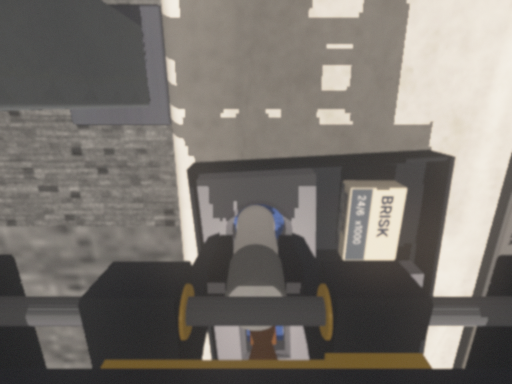

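The glue stick stands in the well at (258,220), with floor contact at the right height. I'll release it, back off and look at everything once more.

```bash
python3 - <<'E'
from h import *
r.ungrasp(); r.wait(.2); x,y,_=r.get_position(); r.move_l((x,y,.2),vel=.25)
r.move_pose((.5,-.28,.25),down(0)); r.wait(.3); cap('wrist','f0'); 
r.move_pose((.5,.08,.25),down(0)); r.wait(.2); cap('wrist','f1'); cap('top','f2'); print(r.get_t())
a=cv2.resize(cv2.imread('pics/f0.png')[60:240,120:430],None,fx=1.9,fy=1.9); b=cv2.resize(cv2.imread('pics/f1.png')[90:230,60:370],None,fx=1.9,fy=1.9)
cv2.imwrite('pics/final.png',np.vstack([a,b])[:600])
E
```

```text
53.8
```

View pics/final.png

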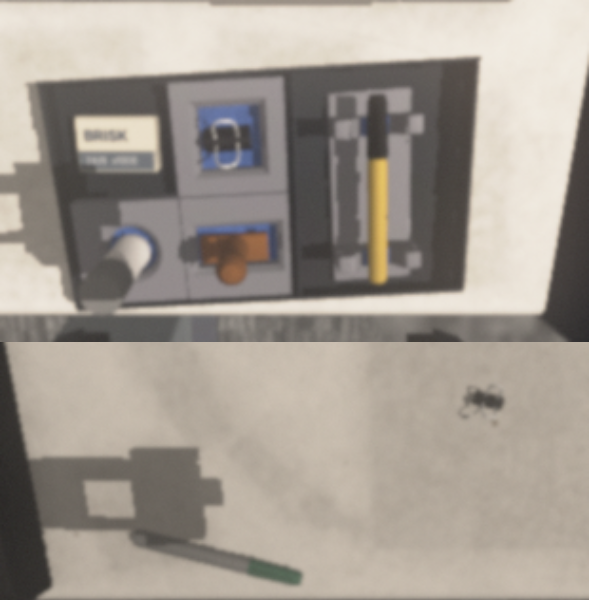

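All four items are seated. The pen runs from (377,95) to (379,284), and the small clip and grey pen are still on the worktop. I'll check the pen's centring and the two bystanders in numbers, then hand in if they pass.

```bash
python3 - <<'E'
from h import *
c=load('f0'); a,b=[onz(c,120+u/1.9,60+v/1.9,.031) for u,v in ((377,95),(379,284))]; m=(a+b)/2
t=np.radians(3.8); R=np.array([[np.cos(t),np.sin(t)],[-np.sin(t),np.cos(t)]]); off=R@(m[:2]-[.5082,-.3596]); ang=np.degrees(np.arctan2(*(a-b)[1::-1]))-3.8
c=load('f1'); s=onz(c,60+485/1.9,90+(400-342)/1.9,.0072); g=onz(c,60+300/1.9,90+(577-342)/1.9,.0091)
ds=np.linalg.norm(s[:2]-[.5585,.0017]); dg=np.linalg.norm(g[:2]-[.429,.1307]); print(off,np.linalg.norm(a-b),ang,ds,dg)
if abs(off[0])<.011 and abs(off[1])<.01 and ds<.01 and dg<.01: print(r.sign_off(), r.get_t())
E
```

```text
[-0.000596   -0.00065997] 0.1273156778531146 0.7545965817201727 0.0007753686582427374 0.0016227995487738038
the job is handed in; nothing more can be done
the job is handed in; nothing more can be done
```

I handed the job in at about 54 s of the 96 s allowed: glue stick, stamp and large clip are in their pockets, the yellow highlighter lies within 1 mm of centre in the pen rest, and the small clip and grey highlighter stayed within 2 mm of their starts (all by camera; no verdict came back).

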